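# Shut and lock out one valve of the bench valve bank

## Robot

A 6-joint arm with a two-finger parallel gripper is mounted at the origin on the work surface. World frame = base frame: x ahead of the robot, y to its left, z up, the work surface at z = 0. Lengths are in m, angles in degrees, forces in N, time in s.
With the tool pointing down it reaches from about 0.4 to 0.825 m from the base axis. Payload 7 kg.
Tool frame: the origin (TCP) lies between the finger pads; the fingertips stand 14 mm ahead of it and the grasp point (between the pads) lies 5 mm behind it; z points along the fingers, y is the line along which they close (so a half turn about z gives the same grasp; the last joint's range is limited). The gripper opens to 88 mm and grips with 3 to 60 N. Pads are 19 mm wide; open, the fingers measure 130 mm over their backs; the gripper's body (78 mm by 193 mm) begins 47 mm behind the grasp point.
Start: joints at [-49.211, 20.546, 0.682, 0, -70.136, -16.507], TCP at [0.278, -0.615, 0.241] pointing down, gripper open.
Joint ranges: [-176.03, 176.03], [-82.01, 121.73], [-58.28, 71.71], [-173.87, 95.51], [-174.79, -0.11], [-173.66, 173.66]. Speed limits (degrees/s): [136.94, 136.94, 172.46, 180, 180, 180].

## Interface

Orientations are given as [roll, pitch, yaw] about the fixed x, y, z axes, in that order (R = Rz(yaw) Ry(pitch) Rx(roll)).
In Python, from plant import status, cams, job gives the robot as it stands. The module is installed in compiled form; this text tells all that it offers.
- The arm moves only by the tool step_arm, never from a script. Its arguments are lists of equal length, an entry for each row: "xyz": the shift along the tool's x, y, z each as a share of 20 cm, from -1 to 1, a list of three; "yaw": the turn about the tool's z as a share of 360 degrees, from -1 to 1; "claw": the closure, from -1 (fully open) to 1 (shut). A call has 1 to 20 rows; each row is the pose to reach, as a shift and turn from the pose commanded when the call began, along the tool's axes at that moment, turning the shorter way round; what a row does not reach only later rows make up. A row lasts 1/12 s, in which the tool goes at most 41.7 mm and 7.16 degrees, less where a joint would pass 70% of its speed; a pose out of reach is approached as far as the arm can. A call with a number of a shift or a turn outside -1 to 1 is refused whole. A call with a gripper value outside its range is refused whole. The fingers move at their own pace and stop on an object; "grip_force" is the grip in N (left out, the last holds). Time passes only in rows, so rows that repeat a pose let the fingers close. It gives the time, the measured TCP pose, the force, the opening and the grip force at its end, in the units of the state.
- status.get_state(): the state, without advancing time (a new reading comes with each control period).
- cams.capture(name): name is "scene" or "side" or "wrist"; returns (picture, depth): 480x640x3 uint8, blue, green, red; 480x640 float32, m along the optical axis (not along the pixel's ray), 0 where there is no reading.
- cams.calibration(name): a dict with "mtx" (3x3 intrinsics, pixels), "camera_from_world" (4x4, takes a point from world to camera coordinates); the wrist camera has in their place "T_tool_cam" (4x4, takes a point from camera to tool coordinates, whose origin is the TCP and whose axes are the flange's). Camera axes: x right, y down, z forward; pixel columns grow to the right and rows downward; lengths in m; the calibration is good to about 2 mm. The wrist camera is an equidistant fisheye: a pixel r from the principal point sees the ray r / f radians off the axis. A picture is of the moment at which its call begins: read the wrist's pose just before it. calibration takes no time and is no camera call.
- job.close_job(): hands the job in; it is judged then, once.
The state is a dict: "time_s": time; "joints": joint angles; "qd": joint speeds; "joint_torque": joint torques, N m; "tcp_pos": TCP position; "eef_rot": TCP orientation; "contact_force": force on the tool from outside, world axes, zero at the start; "moment": the same for the moment, N m; "gripper_width": finger opening in m; "gripper_force": force on a finger pad.
Only numpy, scipy, OpenCV 4.12 (cv2) and the standard library are available. Lean on these libraries where they do the work, as an engineer would, in place of code of your own. Each camera call takes 0.05 s, during which the arm holds its last target. There are 200 camera calls.

## Task

On the crowded valve bank, gently turn the one valve with the bar handle clockwise until you feel it seat, then nip it up until the white collar under the bar has come round with it by about ten degrees (never beyond fifteen). Then set the loose grey lock-out cap fully down over that valve, upright, and let go. Do not touch the neighbouring knobs with anything, and leave the glassware where it stands.

Things in the scene. Friction and masses are not known exactly. Their poses are not given: they have to be found in the camera images.
- bank: Fixed low stainless block, 150 x 210 mm, 50 mm tall, six valves on its deck in two rows of three (66 mm apart both ways: at its own x = +-33 mm and y = -66, 0, 66 mm). Origin: centre of its underside; x is its short side. The valves are in any order.
- valve: The valve to shut, on the deck: grey round base plate 52 mm across, 4 mm thick. Origin: on the valve's axis on the deck (50 mm above the table); z up. Above the base plate: a steel index disc 34 mm across (4 to 7 mm above the deck), a white collar 29 mm across (7 to 11 mm), a thin spindle, then the bar handle. Its orientation does not tell where the valve seats.
- seat (a point): Centre of the top face of that valve's base plate, 54 mm above the table, where the cap's rim must stand. How the valve feels: its spindle is slightly springy (5 N m per rad), so once it has seated the bar winds up about 3 degrees before the collar begins to turn, and springs back by 3 to 5 degrees when let go (the valve stays seated).
- handle_grip (a point): Middle of the black bar handle, on the valve's vertical axis, 37 mm above the deck (87 mm above the table). The bar is 34 mm long along this point's x axis (either way round), 12 mm thick along its y axis, and spans 15 to 52 mm above the deck. It turns clockwise (from above) freely, at 0.04 N m, for 15 to 65 degrees before it seats; where differs each time and cannot be seen.
- collar (a joint): The white collar under the bar handle, rad, positive clockwise from above, relative to the index disc; black ticks on both are in line at 0. It stands still at 0 while the handle turns freely; once the valve has seated it turns with the handle and stays where it is left. To move it takes about 0.25 N m at the start and 0.7 N m more per rad (0.37 N m at ten degrees). It should end near 0.17; above 0.27 the valve is overtightened.
- cap_grip (a point): Grip stem of the loose grey lock-out cap, which stands upright on the table: a cup with its mouth down, 49 mm outside, 43 mm inside (round), 54 mm deep inside, 59 mm tall, and above it a round stem 18 mm across, from 59 to 103 mm above its rim. This point is on its axis, 83 mm above its rim. Mass about 90 g. When the cap stands on the base plate this point is 87 mm above the deck.
- knob1: A neighbouring valve, not to be touched: round base plate 52 mm across, 4 mm thick, and a ribbed round black knob 31 mm across whose top is 46 mm above the deck. Origin: on its axis on the deck.
- knob2: A neighbouring valve, not to be touched: round base plate 52 mm across, 4 mm thick, and a ribbed round black knob 31 mm across whose top is 46 mm above the deck. Origin: on its axis on the deck.
- knob3: A neighbouring valve, not to be touched: round base plate 52 mm across, 4 mm thick, and a ribbed round black knob 31 mm across whose top is 46 mm above the deck. Origin: on its axis on the deck.
- knob4: A neighbouring valve, not to be touched: round base plate 52 mm across, 4 mm thick, and a ribbed round black knob 31 mm across whose top is 46 mm above the deck. Origin: on its axis on the deck.
- knob5: A neighbouring valve, not to be touched: round base plate 52 mm across, 4 mm thick, and a ribbed round black knob 31 mm across whose top is 46 mm above the deck. Origin: on its axis on the deck.
- amber_bottle: Bystander: amber glass bottle with black cap, 72 mm across, 140 mm tall. Origin: centre of its underside.
- amber_jar: Bystander: amber glass jar, 60 mm across, 100 mm tall. Origin: centre of its underside.
- dropper: Bystander: small amber dropper bottle, 34 mm across, 82 mm tall. Origin: centre of its underside.
- white_bottle: Bystander: white plastic bottle, 60 mm across, 130 mm tall. Origin: centre of its underside.
- beaker: Bystander: clear plastic beaker, 80 mm across, 90 mm tall. Origin: centre of its underside.
- dish: Bystander: white porcelain dish, 90 mm across, 20 mm tall. Origin: centre of its underside.
- jug: Bystander: white plastic jug with a handle on its +y side, 90 mm across, 120 mm tall. Origin: centre of its underside.

How it is judged (in metres and radians):
On the way, in this order (a step that is already met when the one before it is completed fails the run):
1. the bar-handled valve has seated and been nipped up by 4 to 15 degrees (value of joint collar between 0.07 and 0.27 rad), for 0.3 s.
2. the lock-out cap stands fully down over that valve (horizontal distance between cap_grip and valve below 0.006 m and z of cap_grip in the frame of valve between 0.083 and 0.09 m and angle between cap_grip's own z axis and vertical below 0.06 rad), for 0.3 s.
At the end, for the whole second after the job is handed in: The collar of the bar-handled valve stands 0.07 to 0.27 rad (4 to 15 degrees) past seating, and the cap stands on that valve's base plate, upright within 0.06 rad, centred within 6 mm, its stem point 83 to 90 mm above the deck, let go and at rest (all of step 1 and all of step 2); the robot touches nothing.
It fails at once if the valve is overtightened (collar past 0.27 rad) (value of joint collar above 0.27 rad).
It fails at once if the valve is forced the wrong way against its open stop (value of joint collar below -0.06 rad).
It fails at once if a neighbouring knob is touched (over 0.5 N) (contact force between anything else and knob1 above 0.5 N or contact force between anything else and knob2 above 0.5 N or contact force between anything else and knob3 above 0.5 N or contact force between anything else and knob4 above 0.5 N or contact force between anything else and knob5 above 0.5 N).
It fails at once if the bank is leaned on (over 25 N) (contact force between anything else and bank above 25 N).
It fails at once if glassware is knocked or shifted by more than 20 mm (distance of any of amber_bottle, amber_jar, dropper, white_bottle, beaker, dish, jug from where it was at the start of the episode above 0.02 m).
It also fails if it takes over 72 s, if anything falls off the work surface, if the arm or the gripper's body presses on something with over 40 N, if the wrist force passes 120 N, or if a joint passes its speed limit or range.

## Working session

There is one attempt and no reset: what is moved stays moved. The work goes in short steps, Python scripts to look and compute and a tool call to move; the robot and the scene stay as the last step left them, time stands still between calls to the robot, and variables do not carry over. Pictures are saved under pics/ and viewed, at most 10 in all, crops included, and the job is handed in when it is done.

Besides the shell and the picture viewer there is one more tool, called by a JSON object that holds its "op" and its "data", one argument or row to a line. step_arm: Moves the arm, as the interface text tells. Shift numbers are shares of 20 cm and turn numbers shares of 360 degrees, none past 1 either way. Its arguments: {"type":"object","properties":{"xyz":{"type":"array"},"yaw":{"type":"array"},"claw":{"type":"array"},"grip_force":{"type":"number"}},"required":["xyz","yaw","claw"]}

```bash
mkdir -p pics; cat > h.py <<'E'
import numpy as np, cv2
from scipy.spatial.transform import Rotation as R
from plant import status, cams, job
def pose(s):
    T=np.eye(4);T[:3,:3]=R.from_euler('xyz',s['eef_rot'],degrees=True).as_matrix();T[:3,3]=s['tcp_pos'];return T
def cap(n,f):
    s=status.get_state();p,d=cams.capture(n);cv2.imwrite('pics/'+f+'.png',p);np.savez(f+'.npz',p=p,d=d,T=pose(s));return p,d
def world(n,f,u,v,z=None):
    "pixel->world; by depth, or by plane z if given"
    q=np.load(f+'.npz');c=cams.calibration(n);K=np.array(c['mtx'])
    x=(u-K[0,2])/K[0,0];y=(v-K[1,2])/K[1,1]
    if n=='wrist':
        t=np.hypot(x,y);ray=np.array([x/t*np.sin(t),y/t*np.sin(t),np.cos(t)]) if t>1e-9 else np.array([0,0,1.])
        M=q['T']@np.array(c['T_tool_cam'])
    else:
        ray=np.array([x,y,1.]);M=np.linalg.inv(np.array(c['camera_from_world']))
    if z is None: 
        return (M@np.append(ray/ray[2]*q['d'][int(round(v)),int(round(u))],1))[:3]
    r=M[:3,:3]@ray;return M[:3,3]+r*(z-M[2,3])/r[2]
E
python3 - <<'E'
from h import *
a,_=cap('scene','s0');b,_=cap('side','d0');cap('wrist','w0')
for n in('scene','side'):
    c=cams.calibration(n);M=np.linalg.inv(np.array(c['camera_from_world']));print(n,M.round(3).tolist(),np.array(c['mtx']).round(1).tolist())
c=cams.calibration('wrist');print(c);print(status.get_state())
E
```

```text
scene [[-0.462, 0.68, -0.57, 1.124], [0.887, 0.344, -0.309, 0.286], [-0.014, -0.648, -0.762, 0.797], [0.0, 0.0, 0.0, 1.0]] [[434.5, 0.0, 324.1], [0.0, 434.5, 241.5], [0.0, 0.0, 1.0]]
side [[-0.942, -0.175, 0.288, 0.26], [-0.337, 0.493, -0.802, 0.822], [-0.002, -0.852, -0.523, 0.613], [0.0, 0.0, 0.0, 1.0]] [[496.4, 0.0, 317.4], [0.0, 496.4, 236.0], [0.0, 0.0, 1.0]]
{'mtx': array([[371.64829954,   0.        , 311.67893564],
       [  0.        , 371.64829954, 237.1135088 ],
       [  0.        ,   0.        ,   1.        ]]), 'T_tool_cam': array([[ 3.99686638e-05, -9.52657862e-01, -3.04044399e-01,
         8.28074660e-02],
       [ 9.99999999e-01,  2.73412869e-05,  4.57886146e-05,
        -1.41058298e-04],
       [-3.53079185e-05, -3.04044401e-01,  9.52657862e-01,
        -1.44607219e-01],
       [ 0.00000000e+00,  0.00000000e+00,  0.00000000e+00,
         1.00000000e+00]])}
{'time_s': 0.15, 'joints': array([-4.92118856e+01,  2.05817135e+01,  6.46003455e-01, -1.39366179e-02,
       -7.01349479e+01, -1.65057253e+01]), 'qd': array([ 0.03728273, -0.16167866,  0.01928801,  0.0566212 , -0.00301859,
        0.0361331 ]), 'joint_torque': array([-9.59678050e-05, -5.83276176e+01,  2.93292296e+01,  7.00111896e+00,
        8.85341142e-03, -9.65358959e-05]), 'tcp_pos': array([ 0.27740404, -0.61498578,  0.23984475]), 'eef_rot': array([ 1.79928531e+02, -7.51329739e-03, -1.55722350e+02]), 'contact_force': array([0.34716549, 1.16811891, 0.26466734]), 'moment': array([-0.01249808, -0.01510785,  0.02765566]), 'gripper_force': 0.0, 'gripper_width': 0.08761407723326523}
```

View pics/s0.png

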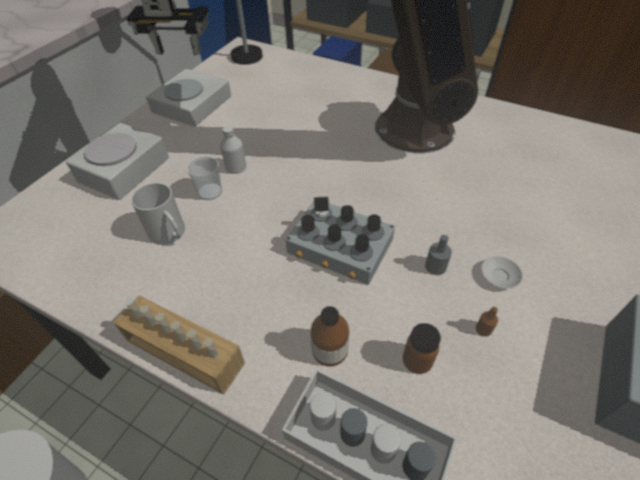

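View pics/d0.png

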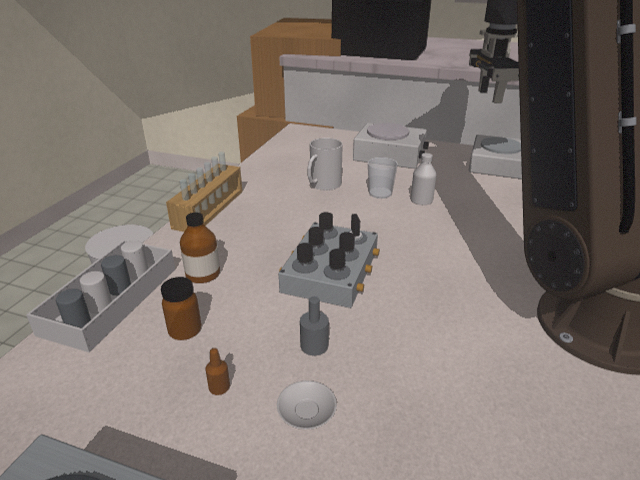

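The scene picture shows the bar valve at (321,203), a bank corner, with five knobs at about (308,222), (335,231), (363,241), (347,212) and (374,221). The grey cap is at (438,255) with its stem top near (444,238). The side picture shows the bar at (355,222) and the cap stem top at (314,299).

```bash
python3 - <<'E'
from h import *
for n,f,L in(('scene','s0',[(321,198,.102),(308,219,.096),(335,229,.096),(363,239,.096),(347,209,.096),(374,218,.096),(444,237,.103)]),('side','d0',[(355,216,.102),(326,215,.096),(316,230,.096),(305,246,.096),(347,236,.096),(337,252,.096),(314,299,.103),(423,157,.13),(381,160,.09),(326,143,.12)])):
    for u,v,z in L: print(n,u,v,world(n,f,u,v,z).round(3),world(n,f,u,v+3).round(3))
p=np.load('s0.npz')['p'];cv2.imwrite('pics/s0c.png',cv2.resize(p[180:290,270:470],None,fx=4,fy=4,interpolation=2))
p=np.load('d0.npz')['p'];
E
```

```text
scene 321 198 [ 0.491 -0.063  0.102] [ 0.496 -0.06   0.098]
scene 308 219 [ 0.558 -0.061  0.096] [ 0.568 -0.055  0.098]
scene 335 229 [0.558 0.006 0.096] [0.568 0.011 0.099]
scene 363 239 [0.556 0.072 0.096] [0.566 0.076 0.098]
scene 347 209 [0.491 0.003 0.096] [0.502 0.009 0.099]
scene 374 218 [0.489 0.069 0.096] [0.499 0.073 0.098]
scene 444 237 [0.48  0.224 0.103] [0.489 0.226 0.104]
side 355 216 [ 0.494 -0.063  0.102] [ 0.491 -0.055  0.1  ]
side 326 215 [ 0.556 -0.057  0.096] [ 0.553 -0.049  0.094]
side 316 230 [0.555 0.009 0.096] [0.551 0.02  0.096]
side 305 246 [0.554 0.072 0.096] [0.551 0.081 0.095]
side 347 236 [0.489 0.01  0.096] [0.486 0.018 0.094]
side 337 252 [0.49  0.072 0.096] [0.487 0.08  0.095]
side 314 299 [0.48  0.227 0.103] [0.477 0.233 0.102]
side 423 157 [ 0.404 -0.363  0.13 ] [ 0.404 -0.374  0.117]
side 381 160 [ 0.518 -0.403  0.09 ] [ 0.523 -0.427  0.071]
side 326 143 [ 0.672 -0.398  0.12 ] [ 0.686 -0.438  0.095]
```

View pics/s0c.png

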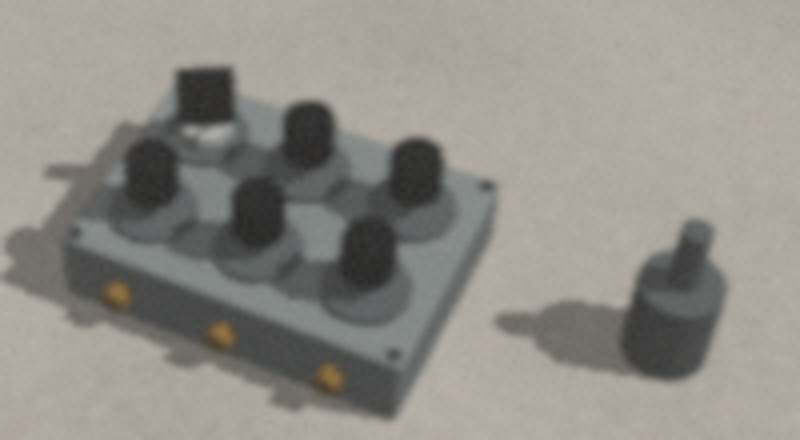

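The crop confirms that the bar's broad face is turned towards the scene camera. The valve is near (0.491,-0.062) and the cap near (0.480,0.226), and the spacing to the neighbours matches 66 mm. I'll move above the valve.

{"op": "step_arm", "data": {
  "xyz": [
    [-1, 1, 0],
    [-1, 1, 0],
    [-1, 1, 0],
    [-1, 1, 0],
    [-1, 1, 0],
    [-1, 1, 0],
    [-1, 1, 0],
    [-1, 1, 0],
    [-1, 1, 0],
    [-1, 1, 0],
    [-1, 1, 0],
    [-1, 1, 0],
    [-1, 1, 0],
    [-1, 1, 0],
    [-1, 1, 0],
    [-1, 1, 0]
  ],
  "yaw": [-0.26, -0.26, -0.26, -0.26, -0.26, -0.26, -0.26, -0.26, -0.26, -0.26, -0.26, -0.26, -0.26, -0.26, -0.26, -0.26],
  "claw": [-1, -1, -1, -1, -1, -1, -1, -1, -1, -1, -1, -1, -1, -1, -1, -1]
}}

```text
time_s: 1.48
tcp_pos: [0.3775, -0.3507, 0.2405]
eef_rot: [180.0, 0.0, -62.4]
contact_force: [-0.7, -0.4, -0.4]
gripper_width: 0.0873
gripper_force: 0.0
```

{"op": "step_arm", "data": {
  "xyz": [
    [-1, -1, 0],
    [-1, -1, 0],
    [-1, -1, 0],
    [-1, -1, 0],
    [-1, -1, 0],
    [-1, -1, 0],
    [-1, -1, 0],
    [-1, -1, 0],
    [-1, -1, 0],
    [-1, -1, 0]
  ],
  "yaw": [0, 0, 0, 0, 0, 0, 0, 0, 0, 0],
  "claw": [-1, -1, -1, -1, -1, -1, -1, -1, -1, -1]
}}

```text
time_s: 2.32
tcp_pos: [0.4607, -0.0803, 0.2405]
eef_rot: [180.0, 0.0, -62.2]
contact_force: [-0.4, -0.1, 0.1]
gripper_width: 0.0877
gripper_force: 0.0
```

```bash
python3 - <<'E'
from h import *
p,d=cap('wrist','w1');print(status.get_state()['tcp_pos'],status.get_state()['eef_rot'],status.get_state()['joints'])
E
```

```text
[ 0.46056488 -0.08090752  0.24044871] [ 1.79976840e+02  4.51614051e-03 -6.22142799e+01] [ 1.42525398e+01  6.12569523e-01 -2.43810972e+01  1.13494943e-03
 -6.50299070e+01  1.35327019e+01]
```

View pics/w1.png

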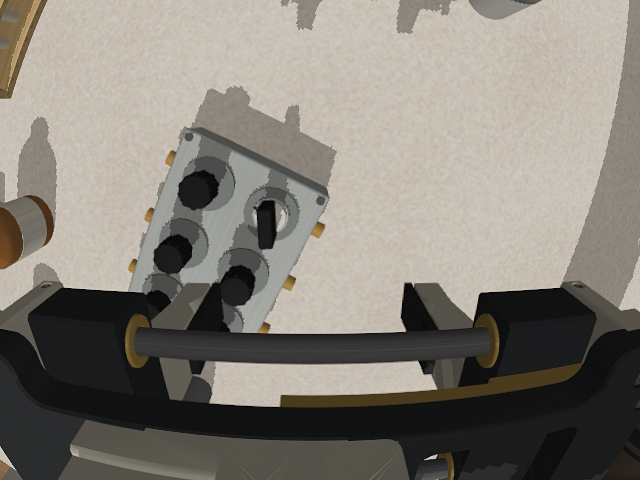

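The wrist view shows the bar at about (266,225), running nearly along the image vertical, which is tool x. Knobs are at (198,188), (173,252) and (238,285). I'll enlarge that area.

```bash
python3 - <<'E'
from h import *
p=np.load('w1.npz')['p'];cv2.imwrite('pics/w1c.png',cv2.resize(p[170:270,220:330],None,fx=6,fy=6,interpolation=cv2.INTER_CUBIC))
E
```

```text
(no output)
```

View pics/w1c.png

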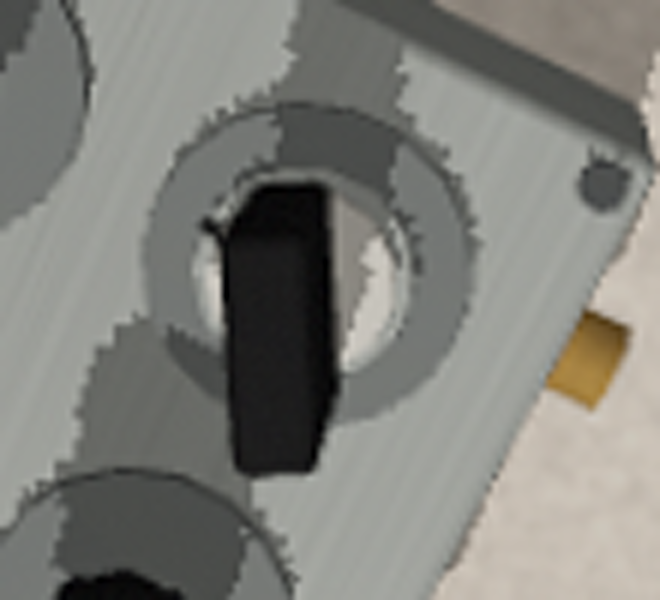

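In the crop, the bar's top face has corners at (228,232), (303,232), (316,472) and (240,475). The base plate ellipse spans x 145–478 and y 100–425. A black tick shows on the white collar and disc at about (212,225).

```bash
python3 - <<'E'
from h import *
f=lambda x,y,z:world('wrist','w1',220+(x+.5)/6-.5,170+(y+.5)/6-.5,z)
c=[f(x,y,.102) for x,y in((228,232),(303,232),(316,472),(240,475))]
c=np.array(c);print(c.round(4),c.mean(0))
for e in(c[3]-c[0],c[2]-c[1]):print(np.linalg.norm(e),np.degrees(np.arctan2(e[1],e[0])))
print(np.linalg.norm(c[1]-c[0]))
b=np.array([f(x,y,.054) for x,y in((145,250),(478,250),(311,100),(311,425))]);print(b.round(4),b.mean(0),np.linalg.norm(b[1]-b[0]),np.linalg.norm(b[3]-b[2]))
t=cams.capture
E
```

```text
[[ 0.5059 -0.075   0.102 ]
 [ 0.4971 -0.0796  0.102 ]
 [ 0.481  -0.0505  0.102 ]
 [ 0.4899 -0.0453  0.102 ]] [ 0.49347588 -0.06259585  0.102     ]
0.03377499654244563 118.20042499583028
0.03325553498676668 119.02298266731407
0.009931396229309187
[[ 0.5174 -0.0531  0.054 ]
 [ 0.4717 -0.077   0.054 ]
 [ 0.5047 -0.086   0.054 ]
 [ 0.482  -0.0397  0.054 ]] [ 0.49393462 -0.06394389  0.054     ] 0.05152832850010448 0.05158139357727059
```

{"op": "step_arm", "data": {
  "xyz": [
    [0, -0.187, 0],
    [0, -0.187, 0],
    [0, -0.187, 0],
    [0, -0.187, 0],
    [0, -0.187, 0],
    [0, -0.187, 0],
    [0, -0.187, 0],
    [0, -0.187, 0.3],
    [0, -0.187, 0.3],
    [0, -0.187, 0.3],
    [0, -0.187, 0.3]
  ],
  "yaw": [-0.002, -0.002, -0.002, -0.002, -0.002, -0.002, -0.002, -0.002, -0.002, -0.002, -0.002],
  "claw": [0.1, 0.1, 0.1, 0.1, 0.1, 0.1, 0.1, 0.1, 0.1, 0.1, 0.1],
  "grip_force": 8
}}

```text
time_s: 3.28
tcp_pos: [0.4935, -0.0633, 0.1805]
eef_rot: [179.9, -0.0, -61.4]
contact_force: [1.3, 0.0, 0.9]
gripper_width: 0.0396
gripper_force: 0.0
```

```bash
python3 - <<'E'
from h import *
s=status.get_state();print(s['tcp_pos'],s['eef_rot'],s['gripper_width'],s['moment'],s['contact_force'])
p,d=cap('wrist','w2');cv2.imwrite('pics/w2c.png',cv2.resize(p[160:400,190:450],None,fx=2.5,fy=2.5,interpolation=cv2.INTER_CUBIC))
E
```

```text
[ 0.4935033  -0.06325422  0.18054977] [ 1.79900534e+02 -2.95515076e-04 -6.13920004e+01] 0.039558060184116575 [ 0.01582573  0.07781728 -0.00928221] [1.27411286 0.04551171 0.90543117]
```

View pics/w2c.png

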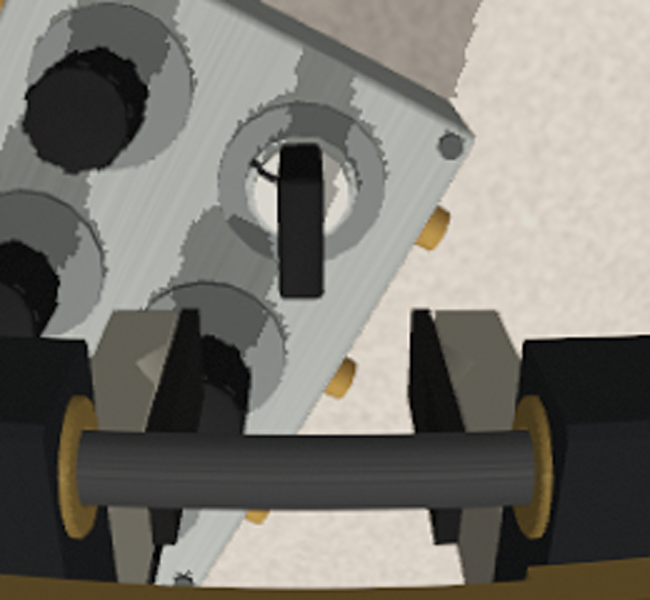

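The bar is vertical in the crop at x≈302, midway between the fingers at about 200 and 411, so it is aligned. Its top face runs from y≈180 to 297.

```bash
python3 - <<'E'
from h import *
a,b=[world('wrist','w2',190+302/2.5,160+y/2.5,.102) for y in(180,297)]
print(a,b,(a+b)/2,np.linalg.norm(a-b))
c=world('wrist','w2',190+301/2.5,160+180.5/2.5,.054);print(c)
q=np.load('w2.npz');print(np.linalg.inv(q['T'])@np.append((a+b)/2,1))
E
```

```text
[ 0.50099642 -0.07628584  0.102     ] [ 0.48565356 -0.04810391  0.102     ] [ 0.49332499 -0.06219488  0.102     ] 0.032087756712539196
[ 0.49425893 -0.06318009  0.054     ]
[-1.01579624e-03 -4.87051202e-04  7.85490411e-02  1.00000000e+00]
```

{"op": "step_arm", "data": {
  "xyz": [
    [0, 0, 0.2],
    [0, 0, 0.4],
    [0, 0, 0.48],
    [0, 0, 0.48],
    [0, 0, 0.48]
  ],
  "yaw": [0, 0, 0, 0, 0],
  "claw": [0.1, 0.1, 0.1, 0.1, 0.1]
}}

```text
time_s: 3.75
tcp_pos: [0.4949, -0.0629, 0.0857]
eef_rot: [-180.0, -0.0, -61.4]
contact_force: [0.7, 1.1, 0.8]
gripper_width: 0.039
gripper_force: 0.0
```

{"op": "step_arm", "data": {
  "xyz": [
    [0, 0, 0],
    [0, 0, 0],
    [0, 0, 0],
    [0, 0, 0],
    [0, 0, 0],
    [0, 0, 0],
    [0, 0, 0],
    [0, 0, 0],
    [0, 0, 0],
    [0, 0, 0]
  ],
  "yaw": [0, 0, 0, 0, 0, 0, 0, 0, 0, 0],
  "claw": [1, 1, 1, 1, 1, 1, 1, 1, 1, 1],
  "grip_force": 8
}}

```text
time_s: 4.58
tcp_pos: [0.4945, -0.0628, 0.0853]
eef_rot: [-179.9, -0.0, -61.4]
contact_force: [-0.5, 1.0, 6.6]
gripper_width: 0.0117
gripper_force: 8.0
```

```bash
cat > st.py <<'E'
from h import *
s=status.get_state()
for k in('time_s','tcp_pos','eef_rot','contact_force','moment','gripper_width','gripper_force'):print(k,np.round(s[k],4))
print(s['joint_torque'][5].round(3),s['joints'][5])
E
python3 st.py
```

```text
time_s 4.5833
tcp_pos [ 0.4945 -0.0628  0.0853]
eef_rot [-1.799423e+02 -3.100000e-02 -6.137200e+01]
contact_force [-0.5031  1.0226  6.5608]
moment [ 0.3462  0.5988 -0.0042]
gripper_width 0.0117
gripper_force 7.9879
-0.023 13.206660270350294
```

{"op": "step_arm", "data": {
  "xyz": [
    [0, 0, 0],
    [0, 0, 0],
    [0, 0, 0],
    [0, 0, 0],
    [0, 0, 0],
    [0, 0, 0],
    [0, 0, 0],
    [0, 0, 0],
    [0, 0, 0],
    [0, 0, 0]
  ],
  "yaw": [0, 0, 0.007, 0.014, 0.021, 0.028, 0.035, 0.042, 0.042, 0.042],
  "claw": [1, 1, 1, 1, 1, 1, 1, 1, 1, 1],
  "grip_force": 45
}}

```text
time_s: 5.42
tcp_pos: [0.4942, -0.0629, 0.0853]
eef_rot: [-180.0, -0.0, -76.5]
contact_force: [-2.6, 0.4, 7.8]
gripper_width: 0.012
gripper_force: 45.0
```

```bash
python3 st.py
```

```text
time_s 5.4167
tcp_pos [ 0.4942 -0.0629  0.0853]
eef_rot [-1.799691e+02 -1.590000e-02 -7.650820e+01]
contact_force [-2.5815  0.3693  7.8101]
moment [0.3279 0.9299 0.0147]
gripper_width 0.012
gripper_force 44.9891
-0.171 -1.9280113730459563
```

{"op": "step_arm", "data": {
  "xyz": [
    [0, 0, 0],
    [0, 0, 0],
    [0, 0, 0],
    [0, 0, 0],
    [0, 0, 0]
  ],
  "yaw": [0.005, 0.01, 0.014, 0.014, 0.014],
  "claw": [1, 1, 1, 1, 1]
}}

```text
time_s: 5.83
tcp_pos: [0.4941, -0.063, 0.0852]
eef_rot: [-180.0, -0.0, -81.5]
contact_force: [-2.2, 1.3, 7.8]
gripper_width: 0.0116
gripper_force: 45.0
```

```bash
python3 st.py
```

```text
time_s 5.8333
tcp_pos [ 0.4941 -0.063   0.0852]
eef_rot [-1.799808e+02 -1.430000e-02 -8.154370e+01]
contact_force [-2.2178  1.2566  7.8187]
moment [0.2835 1.0729 0.0311]
gripper_width 0.0116
gripper_force 44.9882
-0.117 -6.960593097129394
```

{"op": "step_arm", "data": {
  "xyz": [
    [0, 0, 0],
    [0, 0, 0],
    [0, 0, 0],
    [0, 0, 0],
    [0, 0, 0],
    [0, 0, 0]
  ],
  "yaw": [0.005, 0.01, 0.015, 0.02, 0.02, 0.02],
  "claw": [1, 1, 1, 1, 1, 1]
}}

```text
time_s: 6.33
tcp_pos: [0.4939, -0.063, 0.0853]
eef_rot: [-180.0, -0.0, -88.8]
contact_force: [-2.5, 1.5, 9.1]
gripper_width: 0.0118
gripper_force: 45.0
```

```bash
python3 st.py | egrep 'rot|mom'
```

```text
eef_rot [-1.799903e+02 -1.110000e-02 -8.875100e+01]
moment [0.3439 1.205  0.0197]
```

{"op": "step_arm", "data": {
  "xyz": [
    [0, 0, 0],
    [0, 0, 0],
    [0, 0, 0],
    [0, 0, 0],
    [0, 0, 0],
    [0, 0, 0]
  ],
  "yaw": [0.005, 0.01, 0.015, 0.02, 0.02, 0.02],
  "claw": [1, 1, 1, 1, 1, 1]
}}

```text
time_s: 6.83
tcp_pos: [0.4938, -0.063, 0.0852]
eef_rot: [180.0, -0.0, -96.0]
contact_force: [-3.4, 1.6, 9.0]
gripper_width: 0.0116
gripper_force: 45.0
```

```bash
python3 st.py | egrep 'rot|mom'
```

```text
eef_rot [ 1.799954e+02 -1.230000e-02 -9.595190e+01]
moment [0.4217 1.3796 0.0322]
```

{"op": "step_arm", "data": {
  "xyz": [
    [0, 0, 0],
    [0, 0, 0],
    [0, 0, 0],
    [0, 0, 0],
    [0, 0, 0],
    [0, 0, 0]
  ],
  "yaw": [0.005, 0.01, 0.015, 0.02, 0.02, 0.02],
  "claw": [1, 1, 1, 1, 1, 1]
}}

```text
time_s: 7.33
tcp_pos: [0.4937, -0.063, 0.0852]
eef_rot: [180.0, -0.0, -103.2]
contact_force: [-4.0, 2.2, 9.5]
gripper_width: 0.012
gripper_force: 45.0
```

```bash
python3 st.py | egrep 'rot|mom'
```

```text
eef_rot [ 1.799855e+02 -1.370000e-02 -1.031521e+02]
moment [0.6578 1.5543 0.0739]
```

{"op": "step_arm", "data": {
  "xyz": [
    [0, 0, 0],
    [0, 0, 0],
    [0, 0, 0],
    [0, 0, 0]
  ],
  "yaw": [0.005, 0.01, 0.01, 0.01],
  "claw": [1, 1, 1, 1]
}}

```text
time_s: 7.67
tcp_pos: [0.4936, -0.0629, 0.0852]
eef_rot: [180.0, -0.0, -106.7]
contact_force: [-3.6, 2.0, 9.0]
gripper_width: 0.0117
gripper_force: 45.0
```

```bash
python3 st.py | egrep 'rot|mom'
```

```text
eef_rot [ 1.799810e+02 -1.520000e-02 -1.067443e+02]
moment [0.6797 1.6676 0.151 ]
```

{"op": "step_arm", "data": {
  "xyz": [
    [0, 0, 0],
    [0, 0, 0],
    [0, 0, 0],
    [0, 0, 0]
  ],
  "yaw": [0.005, 0.007, 0.007, 0.007],
  "claw": [1, 1, 1, 1]
}}

```text
time_s: 8.0
tcp_pos: [0.4936, -0.0629, 0.0852]
eef_rot: [180.0, -0.0, -109.2]
contact_force: [-4.2, 2.0, 10.2]
gripper_width: 0.0114
gripper_force: 45.0
```

```bash
python3 st.py | egrep 'rot|mom'
```

```text
eef_rot [ 1.799769e+02 -2.220000e-02 -1.092433e+02]
moment [0.8327 1.7612 0.2656]
```

{"op": "step_arm", "data": {
  "xyz": [
    [0, 0, 0],
    [0, 0, 0],
    [0, 0, 0],
    [0, 0, 0],
    [0, 0, 0]
  ],
  "yaw": [0.004, 0.008, 0.011, 0.011, 0.011],
  "claw": [1, 1, 1, 1, 1]
}}

```text
time_s: 8.42
tcp_pos: [0.4935, -0.0629, 0.0852]
eef_rot: [180.0, -0.0, -113.2]
contact_force: [-4.8, 1.9, 10.0]
gripper_width: 0.0118
gripper_force: 45.0
```

```bash
python3 st.py | egrep 'rot|mom'
```

```text
eef_rot [ 1.799739e+02 -2.540000e-02 -1.131995e+02]
moment [0.9068 1.8872 0.3324]
```

{"op": "step_arm", "data": {
  "xyz": [
    [0, 0, 0],
    [0, 0, 0],
    [0, 0, 0],
    [0, 0, 0],
    [0, 0, 0]
  ],
  "yaw": [0.004, 0.008, 0.012, 0.012, 0.012],
  "claw": [1, 1, 1, 1, 1]
}}

```text
time_s: 8.83
tcp_pos: [0.4934, -0.0629, 0.0852]
eef_rot: [180.0, -0.0, -117.5]
contact_force: [-5.1, 2.6, 11.2]
gripper_width: 0.0121
gripper_force: 45.0
```

```bash
python3 st.py | egrep 'rot|mom'
```

```text
eef_rot [ 1.79965e+02 -3.15000e-02 -1.17520e+02]
moment [0.9831 2.0128 0.3339]
```

{"op": "step_arm", "data": {
  "xyz": [
    [0, 0, 0],
    [0, 0, 0],
    [0, 0, 0],
    [0, 0, 0],
    [0, 0, -0.1],
    [0, 0, -0.3],
    [0, 0, -0.48],
    [0, 0, -0.48],
    [0, 0, -0.48],
    [0, 0, -0.48]
  ],
  "yaw": [0, 0, 0, 0, 0, 0, 0, 0, 0, 0],
  "claw": [0.1, 0.1, 0.1, 0.1, 0.1, 0.1, 0.1, 0.1, 0.1, 0.1]
}}

```text
time_s: 9.67
tcp_pos: [0.4937, -0.0629, 0.1804]
eef_rot: [180.0, 0.0, -117.6]
contact_force: [-0.3, -0.7, -0.4]
gripper_width: 0.0392
gripper_force: 0.0
```

```bash
python3 st.py; python3 - <<'E'
from h import *
p,d=cap('wrist','w3');cv2.imwrite('pics/w3c.png',cv2.resize(p[180:290,260:370],None,fx=5.4,fy=5.4,interpolation=cv2.INTER_CUBIC))
E
```

```text
time_s 9.6667
tcp_pos [ 0.4937 -0.0629  0.1804]
eef_rot [ 1.799985e+02  2.880000e-02 -1.175772e+02]
contact_force [-0.329  -0.7022 -0.4228]
moment [ 0.0459  0.0792 -0.0158]
gripper_width 0.0392
gripper_force 0.0
0.002 -42.95451568795879
```

View pics/w3c.png

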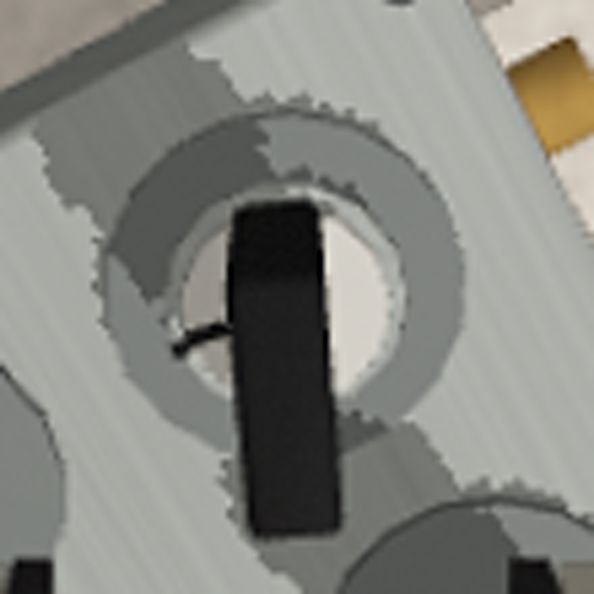

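The bar is seated and upright in the crop, sprung back about 2°. The disc tick is at about (178,349), and the collar tick runs from (192,337) to (230,326), visibly advanced clockwise. I'll put a number on that.

```bash
python3 - <<'E'
from h import *
from scipy.optimize import least_squares as L
g=lambda x,y,z:world('wrist','w3',260+(x+.5)/5.4-.5,180+(y+.5)/5.4-.5,z)
b=np.array([g(x,y,.054) for x,y in((98,290),(465,280),(290,110),(380,135),(155,165),(125,380),(440,380),(215,445))])[:,:2]
r=L(lambda c:np.hypot(*(b-c).T)-.026,[.4935,-.063]);c=r.x;print(c,(r.fun*1e3).round(2))
T=np.load('w3.npz')['T']
for x,y,z in((178,350,.057),(184,345,.057),(192,337,.061),(210,331,.061),(230,325,.061)):
    d=g(x,y,z)[:2]-c;print(x,y,np.hypot(*d),np.degrees(np.arctan2(d[1],d[0])))
# same for w1/w0 ticks before: enlarge tick pixels
p=np.load('w3.npz')['p'];print(p[236:248,288:306].sum(2))
E
```

```text
[ 0.49380173 -0.06217398] [ 0.25 -0.24  0.05  0.19 -0.49  0.42  0.24 -0.53]
178 350 0.016821577189480453 0.33670784492284017
184 345 0.0157142641993753 -0.5992537530266191
192 337 0.013478480007511156 -7.616931307697973
210 331 0.0108192392342739 -7.449903728465366
230 325 0.007908012555479961 -6.475856391471188
[[372 390 367 348 349 363 447 439 437 440 437 440 438 401  25  66  92  87]
 [384 385 354 329 346 358 438 439 437 438 440 440 450 447  22  59  82  91]
 [383 363 315 342 404 353 422 438 440 443 446 433 423 430  23  58  84  93]
 [385 313 252 414 515 354 421 445 434 437 440 378 272 342  54  59  77  90]
 [381 384 316 403 514 363 421 460 318 260 178  23  36  66 156  78  82  84]
 [378 383 376 392 460 522 177 157  98  86  68  42  44  38  43  54  78  84]
 [380 380 381 407 434 377 170  64  34  37  31  79 169 245 237  90  69  83]
 [381 382 358 315 264 187 110  40 105 190 331 397 401 401 253  90  67  89]
 [380 383 369 291  46  69  65 271 357 378 418 449 451 439 247  81  69  85]
 [378 380 388 334 139  94 225 443 504 470 438 437 440 435 296  98  64  84]
 [380 381 384 356 276 245 353 526 555 497 444 435 439 435 358 118  62  81]
 [381 381 381 384 387 391 404 510 521 504 465 434 438 435 355 113  57  81]]
```

Three estimates put the collar at about 7.5° (0.13 rad): the ticks, the torque and the turn angle. That is within range. Next is the cap.

{"op": "step_arm", "data": {
  "xyz": [
    [0, 0, -0.2],
    [-0.1, 0.06, -0.3],
    [-1, 0.6, -0.3],
    [-1, 0.6, -0.3],
    [-1, 0.6, -0.3],
    [-1, 0.6, -0.3],
    [-1, 0.6, -0.3],
    [-1, 0.6, -0.3],
    [-1, 0.6, -0.3],
    [-1, 0.6, -0.3],
    [-1, 0.6, -0.3]
  ],
  "yaw": [0, -0.02, -0.077, -0.077, -0.077, -0.077, -0.077, -0.077, -0.077, -0.077, -0.077],
  "claw": [0, 0, 0, 0, 0, 0, 0, 0, 0, 0, 0]
}}

```text
time_s: 10.63
tcp_pos: [0.4798, 0.1689, 0.2397]
eef_rot: [179.9, -0.1, -89.9]
contact_force: [1.9, -0.2, -1.1]
gripper_width: 0.0436
gripper_force: 0.0
```

{"op": "step_arm", "data": {
  "xyz": [
    [-0.28, 0, 0],
    [-0.28, 0, 0],
    [-0.28, 0, 0],
    [-0.28, 0, 0],
    [-0.28, 0, 0]
  ],
  "yaw": [0, 0, 0, 0, 0],
  "claw": [0, 0, 0, 0, 0]
}}

```text
time_s: 11.05
tcp_pos: [0.4799, 0.2247, 0.2403]
eef_rot: [180.0, -0.0, -89.9]
contact_force: [0.2, -1.2, 0.4]
gripper_width: 0.0438
gripper_force: 0.0
```

```bash
python3 - <<'E'
from h import *
s=status.get_state();print(s['tcp_pos'],s['eef_rot'])
p,d=cap('wrist','w4');cv2.imwrite('pics/w4c.png',cv2.resize(p[130:370,150:470],None,fx=2.5,fy=2.5,interpolation=cv2.INTER_CUBIC))
E
```

```text
[0.4798984  0.22467472 0.24031038] [ 1.79966790e+02 -2.80857528e-02 -8.99030153e+01]
```

View pics/w4c.png

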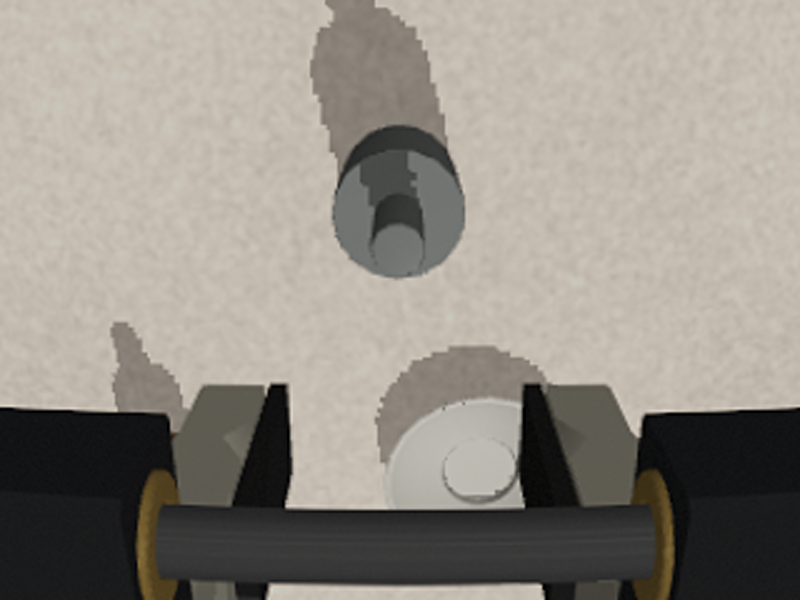

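The stem top is centred at (398,249) in the crop and the shoulder circle at (399,213). The dish at (470,460) is off to the side and low.

```bash
python3 - <<'E'
from h import *
g=lambda x,y,z:world('wrist','w4',150+(x+.5)/2.5-.5,130+(y+.5)/2.5-.5,z)
a=g(398,249,.103);b=g(399,213,.059);print(a,b,np.linalg.norm(g(333,213,.059)-g(465,213,.059)),np.linalg.norm(g(371,249,.103)-g(425,249,.103)))
print(np.linalg.inv(np.load('w4.npz')['T'])@np.append((a+b)/2*[1,1,0]+[0,0,.081],1))
E
```

```text
[0.48203082 0.22518781 0.103     ] [0.48197579 0.22460097 0.059     ] 0.04782830271060426 0.017091555705621285
[-2.94197821e-04 -2.19761425e-03  1.59309013e-01  1.00000000e+00]
```

{"op": "step_arm", "data": {
  "xyz": [
    [0, -0.011, 0],
    [0, -0.011, 0.2],
    [0, -0.011, 0.4],
    [0, -0.011, 0.6],
    [0, -0.011, 0.72],
    [0, -0.011, 0.79],
    [0, -0.011, 0.795],
    [0, -0.011, 0.795],
    [0, -0.011, 0.795]
  ],
  "yaw": [0, 0, 0, 0, 0, 0, 0, 0, 0],
  "claw": [0, 0, 0, 0, 0, 0, 0, 0, 0],
  "grip_force": 20
}}

```text
time_s: 11.85
tcp_pos: [0.483, 0.2261, 0.0827]
eef_rot: [-179.9, 0.0, -89.8]
contact_force: [0.9, 0.1, 0.6]
gripper_width: 0.0436
gripper_force: 0.0
```

{"op": "step_arm", "data": {
  "xyz": [
    [0, 0, 0],
    [0, 0, 0],
    [0, 0, 0],
    [0, 0, 0],
    [0, 0, 0],
    [0, 0, 0],
    [0, 0, 0],
    [0, 0, 0],
    [0, 0, 0],
    [0, 0, 0]
  ],
  "yaw": [0, 0, 0, 0, 0, 0, 0, 0, 0, 0],
  "claw": [1, 1, 1, 1, 1, 1, 1, 1, 1, 1],
  "grip_force": 20
}}

```text
time_s: 12.68
tcp_pos: [0.4823, 0.2261, 0.0821]
eef_rot: [-180.0, 0.0, -89.8]
contact_force: [-1.1, -1.0, 6.6]
gripper_width: 0.0172
gripper_force: 20.0
```

```bash
python3 st.py
```

```text
time_s 12.6833
tcp_pos [0.4823 0.2261 0.0821]
eef_rot [-1.799671e+02  1.810000e-02 -8.982060e+01]
contact_force [-1.1077 -1.0053  6.5632]
moment [-0.0718  0.6741 -0.0136]
gripper_width 0.0172
gripper_force 20.0016
0.005 -46.05983279075684
```

{"op": "step_arm", "data": {
  "xyz": [
    [0, 0, -0.1],
    [0, 0, -0.25],
    [0, 0, -0.45],
    [0, 0, -0.65],
    [0, 0, -0.8],
    [0.15, 0, -0.8],
    [0.3, 0, -0.8],
    [0.45, 0, -0.8],
    [0.6, 0, -0.8],
    [0.7, 0, -0.8],
    [0.7, 0, -0.8],
    [0.7, 0, -0.8]
  ],
  "yaw": [0, 0, 0, 0, 0, 0, 0, 0, 0, 0, 0, 0],
  "claw": [1, 1, 1, 1, 1, 1, 1, 1, 1, 1, 1, 1]
}}

```text
time_s: 13.68
tcp_pos: [0.4823, 0.0849, 0.2414]
eef_rot: [180.0, 0.0, -90.0]
contact_force: [-0.5, 1.2, -0.2]
gripper_width: 0.0171
gripper_force: 20.0
```

{"op": "step_arm", "data": {
  "xyz": [
    [0.15, -0.056, 0],
    [0.3, -0.056, 0],
    [0.45, -0.056, 0],
    [0.6, -0.056, 0],
    [0.7, -0.056, 0],
    [0.74, -0.056, 0],
    [0.74, -0.056, 0],
    [0.74, -0.056, 0],
    [0.74, -0.056, 0]
  ],
  "yaw": [0, 0, 0, 0, 0, 0, 0, 0, 0],
  "claw": [1, 1, 1, 1, 1, 1, 1, 1, 1]
}}

```text
time_s: 14.43
tcp_pos: [0.4943, -0.0611, 0.2414]
eef_rot: [180.0, 0.0, -89.8]
contact_force: [-0.8, 1.5, -0.0]
gripper_width: 0.0175
gripper_force: 20.0
```

```bash
python3 st.py; python3 - <<'E'
from h import *
p,d=cap('wrist','w5');cv2.imwrite('pics/w5c.png',cv2.resize(p[130:370,150:470],None,fx=2.5,fy=2.5,interpolation=cv2.INTER_CUBIC))
E
```

```text
time_s 14.4333
tcp_pos [ 0.4943 -0.0611  0.2414]
eef_rot [ 1.799906e+02  9.700000e-03 -8.980510e+01]
contact_force [-0.7536  1.5089 -0.0154]
moment [0.0336 0.0886 0.0107]
gripper_width 0.0175
gripper_force 20.0
0.001 -15.390591448401238
```

View pics/w5c.png

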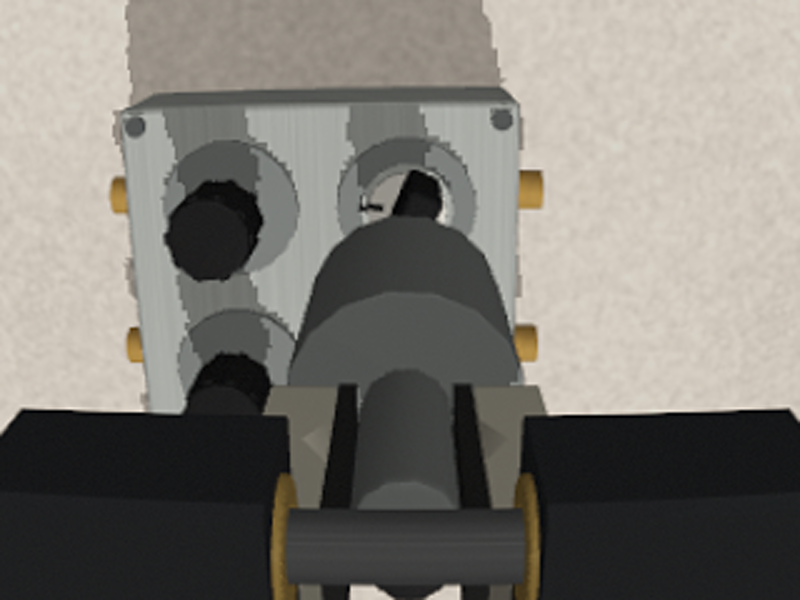

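The cap hangs upright in the grip, with its shoulder front edge at (405,292) and its sides at x 288–521. The base plate ellipse behind it spans x 337–477, with its top at (407,135).

```bash
python3 - <<'E'
from h import *
g=lambda x,y,z:world('wrist','w5',150+(x+.5)/2.5-.5,130+(y+.5)/2.5-.5,z)
dz=.2414-.0821
print('cap front y', g(405,292,.059+dz)+[0,.0245,0], 'widest',g(288,375,.059+dz),g(521,375,.059+dz))
print('plate', g(337,203,.054),g(477,203,.054), g(407,137,.054)+[0,.026,0])
E
```

```text
cap front y [ 0.49433828 -0.06127284  0.2183    ] widest [ 0.51751928 -0.06819712  0.2183    ] [ 0.47123799 -0.06836264  0.2183    ]
plate [ 0.51931423 -0.06328169  0.054     ] [ 0.46778067 -0.06346719  0.054     ] [ 0.49364854 -0.06191981  0.054     ]
```

{"op": "step_arm", "data": {
  "xyz": [
    [0.004, 0.003, 0],
    [0.004, 0.003, 0.1],
    [0.004, 0.003, 0.2],
    [0.004, 0.003, 0.26],
    [0.004, 0.003, 0.32],
    [0.004, 0.003, 0.37],
    [0.004, 0.003, 0.42],
    [0.004, 0.003, 0.46],
    [0.004, 0.003, 0.49],
    [0.004, 0.003, 0.49],
    [0.004, 0.003, 0.49]
  ],
  "yaw": [0, 0, 0, 0, 0, 0, 0, 0, 0, 0, 0],
  "claw": [1, 1, 1, 1, 1, 1, 1, 1, 1, 1, 1]
}}

```text
time_s: 15.4
tcp_pos: [0.4936, -0.0629, 0.1435]
eef_rot: [180.0, -0.0, -89.8]
contact_force: [0.7, 1.0, -1.0]
gripper_width: 0.0179
gripper_force: 20.0
```

```bash
python3 st.py
```

```text
time_s 15.4
tcp_pos [ 0.4936 -0.0629  0.1435]
eef_rot [ 1.79979e+02 -1.23000e-02 -8.98309e+01]
contact_force [ 0.6887  0.9845 -1.0064]
moment [-0.0112  0.0972  0.0432]
gripper_width 0.0179
gripper_force 20.0
-0.002 -15.258140200520119
```

{"op": "step_arm", "data": {
  "xyz": [
    [-0.003, 0, 0.01],
    [-0.003, 0, 0.02],
    [-0.003, 0, 0.028],
    [-0.003, 0, 0.034],
    [-0.003, 0, 0.034],
    [-0.003, 0, 0.034]
  ],
  "yaw": [0, 0, 0, 0, 0, 0],
  "claw": [1, 1, 1, 1, 1, 1]
}}

```text
time_s: 15.9
tcp_pos: [0.4935, -0.0623, 0.1368]
eef_rot: [180.0, -0.0, -89.8]
contact_force: [-1.1, 0.2, -0.8]
gripper_width: 0.0174
gripper_force: 20.0
```

```bash
python3 st.py
```

```text
time_s 15.9
tcp_pos [ 0.4935 -0.0623  0.1368]
eef_rot [ 1.799982e+02 -9.000000e-04 -8.984120e+01]
contact_force [-1.1143  0.1584 -0.8238]
moment [-0.001   0.0733 -0.0121]
gripper_width 0.0174
gripper_force 20.0
-0.0 -15.329494833993246
```

{"op": "step_arm", "data": {
  "xyz": [
    [0, 0, 0.003],
    [0, 0, 0.003],
    [0, 0, 0.003],
    [0, 0, 0.003],
    [0, 0, 0.003],
    [0, 0, 0.003],
    [0, 0, 0.003],
    [0, 0, -0.1],
    [0, 0, -0.3],
    [0, 0, -0.5],
    [0, 0, -0.6],
    [0, 0, -0.6],
    [0, 0, -0.6]
  ],
  "yaw": [0, 0, 0, 0, 0, 0, 0, 0, 0, 0, 0, 0, 0],
  "claw": [1, 1, 1, 0, 0, 0, 0, 0, 0, 0, 0, 0, 0]
}}

```text
time_s: 16.98
tcp_pos: [0.4941, -0.0621, 0.2582]
eef_rot: [-179.8, 0.1, -89.8]
contact_force: [-0.9, 0.5, -1.2]
gripper_width: 0.0437
gripper_force: 0.0
```

```bash
python3 st.py; python3 - <<'E'
from h import *
p,d=cap('wrist','w6');q,_=cap('side','d6')
cv2.imwrite('pics/w6c.png',np.hstack([cv2.resize(p[130:330,180:380],(400,400),interpolation=cv2.INTER_CUBIC),cv2.resize(q[170:320,270:420],(400,400),interpolation=cv2.INTER_CUBIC)]))
E
```

```text
time_s 16.9833
tcp_pos [ 0.4941 -0.0621  0.2582]
eef_rot [-1.798192e+02  5.290000e-02 -8.983810e+01]
contact_force [-0.9105  0.4699 -1.2275]
moment [ 0.0354  0.1698 -0.0633]
gripper_width 0.0437
gripper_force 0.0
0.002 -15.326012621766566
```

View pics/w6c.png

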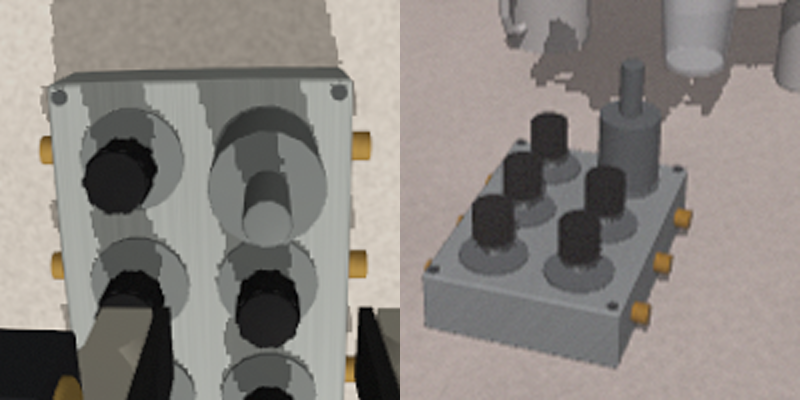

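The cap stands upright on the plate in both views, with its stem top at (267,222) in the left half, and it has been let go. I'll check its position and height, then hand in if they are right.

```bash
python3 - <<'E'
from h import *
u,v=180+267/2,130+222/2
print(world('wrist','w6',u,v), world('wrist','w6',u,v,.157), world('wrist','w6',180+267/2,130+185/2,.113))
E
```

```text
[ 0.49315696 -0.06346675  0.15658768] [ 0.49315803 -0.06360343  0.157     ] [ 0.49311233 -0.06477762  0.113     ]
```

```bash
python3 -c "
from h import *
print(job.close_job())"
```

```text
the job is handed in; nothing more can be done
None
```

The bar-handled valve is seated and nipped up by about 7.5° (roughly 0.13 rad, estimated from ticks, torque and turn angle). The cap stands upright and let go over it, about 1 mm off centre at the right height, and the job is handed in; no verdict was returned.

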